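# Short sample container from the crowded rack to the roller mixer

### The job

One short sample container stands among the tall ones in the crowded rack: reach down through the only gap beside it and lift it out, leaving the others in place. Stand it upright on the bench and let go, so that you can take it again by its side, and then lay it on its side on the roller mixer, in a groove between two rollers, well clear of the rollers' ends and not touching the container already there. Do not drop it, and leave everything else on the bench where it is.

Things in the scene. Friction and masses are not known exactly. Their poses are not given: they have to be found in the camera images.
- short: The short sample container, the one to move: flat-bottomed clear plastic with a paper label, body 28 mm diameter, white screw cap 31 mm diameter from 54 to 72 mm above the underside (72 mm tall overall, about 40 g). Origin: centre of its underside; z along its axis to the cap. Stands loose in a cell of the rack, its top 26 mm lower than the tall ones' around it.
- short_mid (a point): The middle of the short container: on its axis, 36 mm above its underside.
- rack: White open-grid plastic rack, 112 mm (its x) by 184 mm (its y), fixed to the bench. Origin: centre of its underside. 3 x 5 square cells, 32 mm wide, at 36 mm pitch: centres at x = -36, 0, 36 and y = -72, -36, 0, 36, 72 mm. Containers stand on its floor 6 mm up; grid bars reach 42 mm up. The empty cells differ from row to row: find the gap from the containers' places.
- mixer: Roller mixer, switched off (rollers do not turn), fixed. Origin: at bench height below the middle of the rollers, which run along its x. White housing: x from -185 to 165 mm, 190 mm wide, 45 mm up below the rollers; its end blocks (x below -145 and above 143 mm) reach 89 mm up. The drive end with knob and switch (-x) is towards the robot.
- mixer_rollers (a point): Middle of the roller bed: on the axis of the middle roller, 75 mm above the mixer's origin. Five grey rollers, 30 mm diameter, 284 mm long, axes at y = -66, -33, 0, 33, 66 mm of the mixer, tops 90 mm up; the four grooves are at y = -49.5, -16.5, 16.5, 49.5 mm. A container lying in a groove has its axis 99 mm up.
- resident: Tall container (98 mm, as in the rack) already lying on the mixer in the groove at y = 49.5 mm. Origin: centre of its underside; z along its axis to the cap (along the mixer's x).
- resident_mid (a point): The middle of that container: on its axis, 49 mm from its underside.
- foam: White foam block 75 mm (its x) by 95 mm, 30 mm tall, with small blood tubes standing in it, 81 mm tall overall. Origin: centre of its underside. Loose bystander.
- pen: Marker pen lying along its x, from -68 to 63 mm, 13 mm thick. Origin on the bench under it. Loose bystander.
- mouse: Computer mouse, 105 mm (its x) by 58 mm, 35 mm tall. Origin: centre of its underside. Loose bystander.
- bottle: White plastic bottle 64 mm diameter, 150 mm tall. Origin: centre of its underside. Loose bystander.
- tipbox: Grey box of pipette tips, 85 mm (its x) by 120 mm, 49 mm tall, fixed. Origin: centre of its underside.
- scanner: Bench barcode scanner, from -70 to 50 mm along its x, 76 mm wide, 76 mm tall, fixed. Origin: centre of its underside.
- tall_1: Tall sample container, like short but 98 mm tall (cap from 80 to 98 mm). Origin: centre of its underside, z along its axis to the cap. Stands loose in a cell of the rack.
- tall_2: Tall sample container, like short but 98 mm tall (cap from 80 to 98 mm). Origin: centre of its underside, z along its axis to the cap. Stands loose in a cell of the rack.
- tall_3: Tall sample container, like short but 98 mm tall (cap from 80 to 98 mm). Origin: centre of its underside, z along its axis to the cap. Stands loose in a cell of the rack.
- tall_4: Tall sample container, like short but 98 mm tall (cap from 80 to 98 mm). Origin: centre of its underside, z along its axis to the cap. Stands loose in a cell of the rack.
- tall_5: Tall sample container, like short but 98 mm tall (cap from 80 to 98 mm). Origin: centre of its underside, z along its axis to the cap. Stands loose in a cell of the rack.
- tall_6: Tall sample container, like short but 98 mm tall (cap from 80 to 98 mm). Origin: centre of its underside, z along its axis to the cap. Stands loose in a cell of the rack.
- tall_7: Tall sample container, like short but 98 mm tall (cap from 80 to 98 mm). Origin: centre of its underside, z along its axis to the cap. Stands loose in a cell of the rack.
- tall_8: Tall sample container, like short but 98 mm tall (cap from 80 to 98 mm). Origin: centre of its underside, z along its axis to the cap. Stands loose in a cell of the rack.
There are look-alikes about, which are no part of the job. What is shaped like the short but pink is not meant.

How it is judged:
By the outcome, as a careful person would: the job done as asked, in the order asked, and still so for the second after the job is handed in, with the robot touching nothing.
It also fails if it takes over 54 s, if anything falls off the work surface, if the arm or the gripper's body presses on something with over 40 N, if the wrist force passes 120 N, or if a joint passes its speed limit or range.

### The arm

A 7-joint arm with a two-finger parallel gripper is mounted at the origin on the work surface. World frame = base frame: x ahead of the robot, y to its left, z up, the work surface at z = 0. Lengths are in m, angles in rad, forces in N, time in s.
With the tool pointing down it reaches from about 0.35 to 0.9 m from the base axis. Payload 19.9 kg.
Tool frame: the origin (TCP) lies between the finger pads; the fingertips stand 19 mm ahead of it and the grasp point (between the pads) is the TCP; z points along the fingers, y is the direction in which the jaws open and shut (so a half turn about z gives the same grasp; the last joint's range is limited). The gripper opens to 94 mm and grips with 3 to 60 N. Pads are 16 mm wide; open, the fingers measure 119 mm over their backs; the gripper's body (75 mm by 177 mm) begins 78 mm behind the grasp point.
Start: joints at [-1.276, 0.417, -0.01, 1.614, 0.005, 1.111, -0.053], TCP at [0.206, 0.59, 0.224] pointing down, gripper open.
Joint ranges: [-2.81, 2.81], [-0.39, 2.02], [-1.27, 1.25], [0.06, 2.57], [-1.19, 4.33], [0.19, 2], [-2.82, 2.82]. Speed limits (rad/s): [1.89, 1.89, 2.39, 2.39, 3.01, 3.01, 3.01].

### API

Orientations are given as a 3x3 rotation matrix whose columns are the frame's x, y, z axes.
In Python, from rig import robot gives the robot as it stands. Calls block until the motion is done:
- robot.move_ptp(position, orientation): joint-space move of the TCP to a pose.
- robot.move_linear(position, velocity=0.15, frame=None, threshold=None): straight line of the TCP; frame=None keeps the orientation; velocity is the mean speed in m/s. With threshold (N) it stops when the force on the tool has changed by that much, and returns True; else False.
- robot.goto_joints(angles): joint-space move.
- robot.gripper_to(opening): finger opening in m; the grip force is fixed at half the most; returns when the fingers have stopped.
- robot.pause(seconds).
- robot.ik(position, orientation): joint angles nearest the present ones, or None.
- robot.get_state(): the state.
- robot.grab_frame(name): name is "scene" or "top" or "wrist"; returns the picture (480x640x3 uint8, red, green, blue); there is no depth.
- robot.camera_info(name): a dict with "fx", "fy", "cx", "cy" (pixels), "dist" ([k1, k2, p1, p2, k3] as OpenCV has them; the pictures are not rectified), "rvec" (rotation vector, rad) and "tvec" (3), from world to camera coordinates, as OpenCV has them. Camera axes: x right, y down, z forward; pixel columns grow to the right and rows downward; lengths in m; the calibration is good to about 2 mm. A picture is of the moment at which its call begins: read the wrist's pose just before it. camera_info takes no time and is no camera call; for the wrist camera it gives the pose at the moment of the call.
A pose or a line that the arm cannot do raises robot.PlanningError and nothing moves.
- robot.sign_off(): hands the job in, once; it reports no verdict.
The state is a dict: "time": time; "qpos": joint angles; "joint_vel": joint speeds; "effort": joint torques, N m; "ee_pos": TCP position; "tool_rot": TCP orientation; "force": force on the tool from outside, world axes, zero at the start; "moment": the same for the moment, N m; "opening": finger opening in m.
Only numpy, scipy, OpenCV 4.12 (cv2) and the standard library are available. Lean on these libraries where they do the work, as an engineer would, in place of code of your own. Each camera call takes 0.05 s, during which the arm holds its last target. There are 200 camera calls.

## Working session

There is one attempt and no reset: what is moved stays moved. The work goes in short steps, each a Python script; the robot and the scene stay as the last script left them, time stands still between calls to the robot, and variables do not carry over. Pictures are saved under pics/ and viewed, about 8 in all and at most 12, crops included, and the job is handed in when it is done.

```bash
mkdir -p pics; ls
cat > h.py <<'E'
import numpy as np, cv2
from rig import robot
def info(n):
    c=robot.camera_info(n); K=np.array([[c['fx'],0,c['cx']],[0,c['fy'],c['cy']],[0,0,1.]])
    return K,np.array(c['dist'],float),np.array(c['rvec'],float),np.array(c['tvec'],float)
def ray(n,uv,z,ci=None):
    K,d,r,t=ci or info(n)
    p=cv2.undistortPoints(np.array(uv,float).reshape(-1,1,2),K,d).reshape(-1,2)
    R=cv2.Rodrigues(r)[0]; o=-R.T@t.ravel()
    D=np.c_[p,np.ones(len(p))]@R
    return o+D*((z-o[2])/D[:,2])[:,None]
def proj(n,P,ci=None):
    K,d,r,t=ci or info(n)
    return cv2.projectPoints(np.array(P,float).reshape(-1,1,3),r,t,K,d)[0].reshape(-1,2)
def snap(n,f):
    im=robot.grab_frame(n); cv2.imwrite('pics/'+f,im[:,:,::-1]); return im
E
python3 - <<'E'
from h import *
for n in ('top','scene'):
    snap(n,n+'0.png'); K,d,r,t=info(n); R=cv2.Rodrigues(r)[0]; print(n,K[0,0],-R.T@t.ravel(),R[2])
print(robot.get_state()['time'])
E
```

```text
pics
top 469.54685071463894 [0.45796948 0.09763324 1.05042553] [ 0.12605775 -0.0367626  -0.99134149]
scene 624.3560429488628 [1.27153482 0.96436036 0.85421767] [-0.51432698 -0.65141435 -0.55778768]
0.1
```

View pics/top0.png

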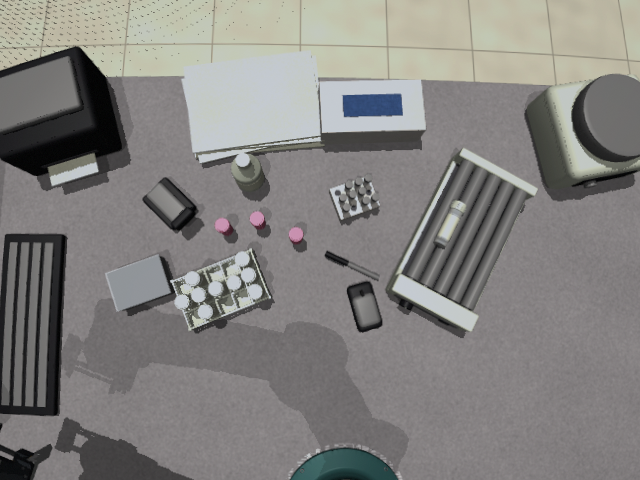

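View pics/scene0.png

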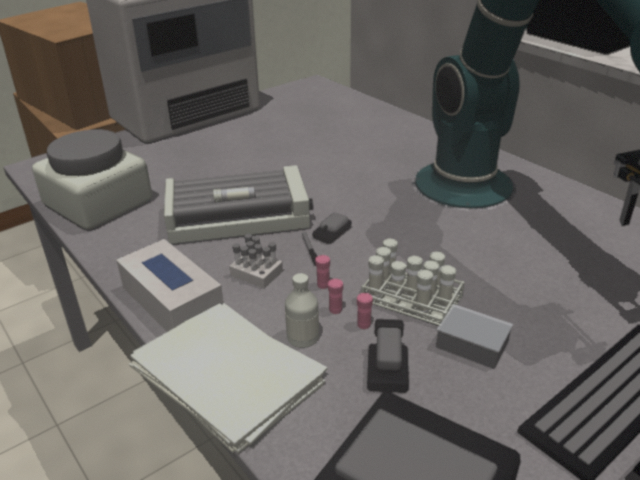

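Top view: the rack is around px (222,288) with nine caps, the mixer is around (465,238) with the resident at (450,224), and the pink look-alikes are at (223,226), (257,219) and (296,235). Next I'll enlarge both areas.

Run:
```python
import cv2,numpy as np
t=cv2.imread('pics/top0.png'); s=cv2.imread('pics/scene0.png')
a=cv2.resize(t[240:340,160:285],None,fx=3.2,fy=3.2,interpolation=cv2.INTER_CUBIC)
b=cv2.resize(t[140:340,380:545],None,fx=2.4,fy=2.4,interpolation=cv2.INTER_CUBIC)
c=cv2.resize(s[230:330,355:475],None,fx=2.8,fy=2.8,interpolation=cv2.INTER_CUBIC)
o=np.zeros((600,800,3),np.uint8); o[:320,:400]=a; o[:480,400:796]=b; o[320:600,:336]=c
cv2.imwrite('pics/c1.png',o)
```

```text
(no output)
```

View pics/c1.png

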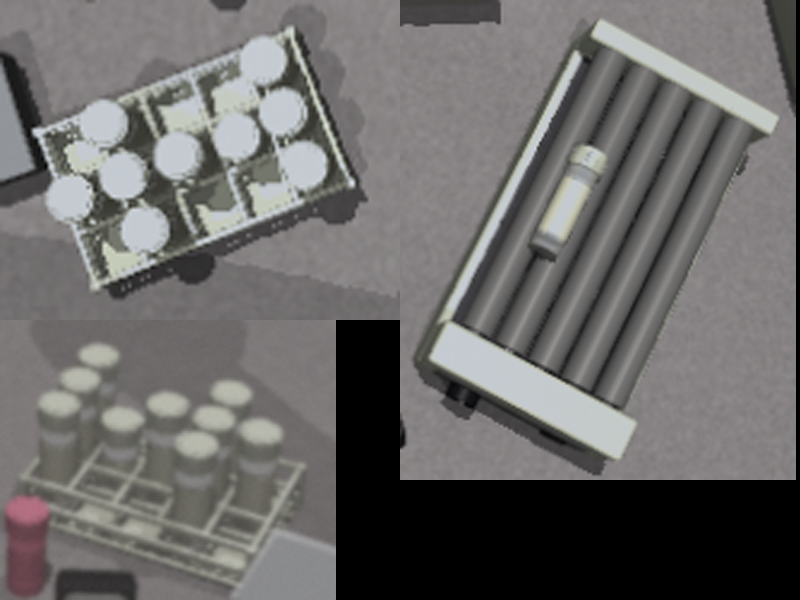

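The short one is the lower cap at top px (234,282): middle column, second row from the −y end. The cells on both sides of it along rack x are empty. Now I'll compute the poses and check reachability.

```bash
cat > geo.py <<'E'
from h import *
def fit(model,pts):  # 2D rigid fit model->world
    m=model.mean(0);p=pts.mean(0);U,_,V=np.linalg.svd((model-m).T@(pts-p))
    R=(U@np.diag([1,np.linalg.det(U@V)])@V).T
    return R,p-R@m
E
python3 - <<'E'
from geo import *
T=info('top')
f=lambda a,o,s:np.array(a)/s+np.array(o)
ra=f([(38,130),(295,30),(352,185),(95,288)],(160,240),3.2)
P=ray('top',ra,.042,T)[:,:2]
# (38,130): +x,+y ; (295,30): +x,-y ; (352,185): -x,-y ; (95,288): -x,+y
M=np.array([(56,92),(56,-92),(-56,-92),(-56,92)])/1000
R,t=fit(M,P);print('rack',t,np.degrees(np.arctan2(R[1,0],R[0,0])),'res mm',((P-(M@R.T+t))*1000).round(1).tolist())
for c in [(263,60),(283,112),(305,163),(238,136),(178,156),(123,175),(105,122),(70,198),(145,230)]:
    for z in (.104,.078):
        if z<.1 and c!=(238,136): continue
        p=ray('top',f(c,(160,240),3.2),z,T)[0,:2]; print(c,z,p.round(4),(R.T@(p-t)*1000).round(1))
# mixer end-block tops z=.089
g=lambda a:f(np.array(a)-[400,0],(380,140),2.4)
# far end outer corners; near end outer corners
pts=ray('top',g([(598,20),(778,128),(770,134),(592,42),(448,322),(636,424),(620,460),(432,360)]),.089,T)
print('mixer corners',pts[:,:2].round(4).tolist())
q=ray('top',g([(590,155),(545,250)]),.099,T);print('resident cap/bottom',q.round(4))
for px in [(100,360),(120,380),(60,300),(190,328),(345,480)]: print(px,ray('top',px,0,T)[0].round(3))
st=robot.get_state();print(st['tool_rot'],st['force'])
np.savez('rack.npz',R=R,t=t)
# reach of side grasps
for r in (.5,.55,.6,.65,.7):
  for al in (10,15,20,30):
    out=[]
    for th in (55,62,70):
      a=np.radians(al);h=np.radians(th);H=np.array([np.cos(h),np.sin(h),0]);Z=np.array([0,0,1.])
      z=np.cos(a)*H-np.sin(a)*Z
      for s in (1,-1):
        y=s*np.cross(Z,H);x=np.cross(y,z)
        q=robot.ik(np.r_[r*H[:2],.045]-0*z,np.c_[x,y,z]);out.append(None if q is None else np.round(q,2).tolist())
    print(r,al,[o is not None for o in out],out[2])
E
```

```text
rack [0.4770446  0.26383418] 21.714937139214204 res mm [[-0.1, -0.6], [-0.1, -0.5], [0.4, 1.4], [-0.2, -0.3]]
(263, 60) 0.104 [0.5374 0.2122] [ 37.  -70.4]
(283, 112) 0.104 [0.5048 0.199 ] [  1.8 -70.5]
(305, 163) 0.104 [0.473  0.1848] [-33.1 -72. ]
(238, 136) 0.104 [0.4896 0.2269] [ -2.  -38.9]
(238, 136) 0.078 [0.4905 0.2305] [  0.2 -36. ]
(178, 156) 0.104 [0.477  0.2642] [0.1 0.4]
(123, 175) 0.104 [0.4649 0.2984] [ 1.5 36.6]
(105, 122) 0.104 [0.4979 0.3106] [36.7 35.8]
(70, 198) 0.104 [0.4504 0.3313] [ 0.2 72.5]
(145, 230) 0.104 [0.4309 0.2838] [-35.5  35.6]
mixer corners [[0.7804, -0.2555], [0.6831, -0.4204], [0.6774, -0.4123], [0.7596, -0.2489], [0.5079, -0.111], [0.4193, -0.2748], [0.3887, -0.2596], [0.4753, -0.0965]]
resident cap/bottom [[ 0.6536 -0.2387  0.099 ]
 [ 0.5695 -0.1953  0.099 ]]
(100, 360) [0.32  0.536 0.   ]
(120, 380) [0.277 0.49  0.   ]
(60, 300) [0.451 0.634 0.   ]
(190, 328) [0.392 0.337 0.   ]
(345, 480) [ 0.063 -0.004  0.   ]
[[-9.44136196e-01  3.29555413e-01 -2.68823444e-04]
 [ 3.29555508e-01  9.44135590e-01 -1.07477761e-03]
 [-1.00392998e-04 -1.10332869e-0
[... 1050 characters left out ...]
ue, True, True, True, True] [-1.05, 1.0, -0.12, 2.32, 3.09, 1.57, -1.47]
0.65 15 [True, True, True, True, True, True] [-1.65, 1.05, 0.49, 2.35, 2.98, 1.41, -2.03]
0.65 20 [True, True, True, True, True, True] [-1.67, 0.98, 0.53, 2.36, 3.05, 1.27, -2.04]
0.65 30 [True, True, True, True, True, True] [-0.21, 1.17, -1.09, 2.3, 2.8, 1.09, -0.47]
0.7 10 [True, True, True, True, True, True] [-0.98, 0.99, -0.18, 2.22, 3.11, 1.45, -1.42]
0.7 15 [True, True, True, True, True, True] [-2.11, 1.57, 1.07, 2.26, 2.95, 1.22, -2.82]
0.7 20 [True, True, True, True, True, True] [-0.49, 1.03, -0.73, 2.22, 3.06, 1.17, -0.91]
0.7 30 [True, True, True, True, True, True] [-0.24, 1.17, -1.09, 2.19, 2.77, 1.02, -0.43]
```

```bash
cat >> geo.py <<'E'
def down(ang):  # tool down, y_tool at angle ang
    y=np.array([np.cos(ang),np.sin(ang),0]);z=np.array([0,0,-1.]);return np.c_[np.cross(y,z),y,z]
E
python3 - <<'E'
from geo import *
# mixer pose fit + groove profile
P=np.array([[0.7804,-0.2555],[0.6831,-0.4204],[0.7596,-0.2489],[0.5079,-0.111],[0.4193,-0.2748],[0.3887,-0.2596],[0.4753,-0.0965]])
M=np.array([[165,95],[165,-95],[143,95],[-145,95],[-145,-95],[-185,-95],[-185,95]])/1000
R,t=fit(M,P);print('mixer',t,np.degrees(np.arctan2(R[1,0],R[0,0])),((P-M@R.T-t)*1000).round(1).tolist())
im=cv2.cvtColor(cv2.imread('pics/top0.png'),cv2.COLOR_BGR2GRAY)
T=info('top')
for xs in ((-.12,-.05),(.05,.13)):
    ys=np.arange(-.09,.0,.0015);X=np.linspace(*xs,30)
    g=np.array([[*(R@[x,y]+t),.075] for y in ys for x in X])
    uv=proj('top',g,T).astype(np.float32)
    v=cv2.remap(im,uv[:,:1],uv[:,1:],cv2.INTER_LINEAR).reshape(len(ys),-1).mean(1)
    print(xs,[(round(ys[i]*1000,1),round(float(v[i]))) for i in range(1,len(ys)-1) if v[i]<v[i-1] and v[i]<=v[i+1]])
np.savez('mixer.npz',R=R,t=t)
d=np.load('rack.npz');c=d['R']@[0,-.036]+d['t'];a=np.arctan2(d['R'][1,0],d['R'][0,0])
robot.gripper_to(.056)
robot.move_ptp([*c,.23],down(a))
ci=info('wrist');snap('wrist','w1.png')
print(c,robot.get_state()['time'],robot.get_state()['qpos'],proj('wrist',[[*c,.078],[*(d['R']@[.036,-.036]+d['t']),.042],[*(d['R']@[-.036,-.036]+d['t']),.042]],ci))
E
```

```text
mixer [ 0.59046821 -0.26277683] -28.510357062972233 [[-0.4, 2.6], [-7.0, 4.6], [-1.9, -1.3], [-0.5, -0.9], [1.6, 2.2], [6.1, -1.6], [2.1, -5.5]]
(-0.12, -0.05) [(np.float64(-84.0), 130), (np.float64(-78.0), 92), (np.float64(-48.0), 37), (np.float64(-15.0), 44)]
(0.05, 0.13) [(np.float64(-76.5), 89), (np.float64(-46.5), 41), (np.float64(-15.0), 45)]
[0.4903642  0.23038888] 2.575 [-0.80541322  0.27425845  0.36713909  1.82616371 -0.11180677  1.06146308
 -0.01461702] [[320.78967325 226.20633314]
 [357.56791724 216.87811514]
 [283.9901415  216.66633712]]
```

View pics/w1.png

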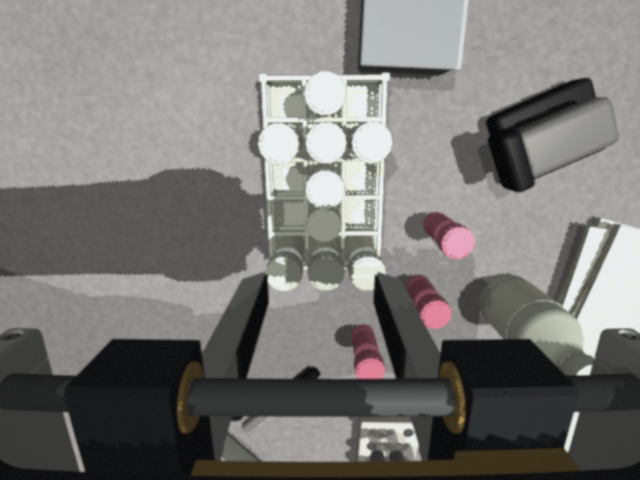

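The wrist view shows the short cap at (324,225), with empty cells on both sides at (290,212) and (360,212). It sits midway between the fingertips (about 322), so I'll descend and grasp.

Run:
```python
from geo import *
d=np.load('rack.npz');c=d['R']@[.001,-.036]+d['t']
hit=robot.move_linear([*c,.110],.15,threshold=15)
if not hit: hit=robot.move_linear([*c,.068],.06,threshold=8)
print('hit',hit,robot.get_state()['ee_pos'])
if not hit:
    f0=robot.get_state()['force']
    o=robot.gripper_to(.02);s=robot.get_state();print('open',s['opening'],s['force']-f0)
    if s['opening']>.027:
        print(robot.move_linear([*c,.085],.05,threshold=12)); print(robot.move_linear([*c,.26],.15,threshold=15))
s=robot.get_state();print(s['time'],s['opening'],s['ee_pos'],s['force'])
snap('wrist','w2.png');snap('scene','s2.png')
a=cv2.imread('pics/w2.png')[40:440];b=cv2.resize(cv2.imread('pics/s2.png')[150:350,300:500],(400,400))
cv2.imwrite('pics/v2.png',np.hstack([cv2.resize(a,(400,250)),np.zeros((250,0,3),np.uint8),cv2.resize(b,(250,250))]))
```

```text
hit False [0.49145732 0.23080012 0.06816357]
open 0.030498987712766743 [ 0.53237794 -0.17107046  0.50226075]
False
False
6.7083 0.03079045404324795 [0.49096962 0.23056978 0.25918719] [ 0.82725045 -0.66012183 -0.29583498]
```

View pics/v2.png

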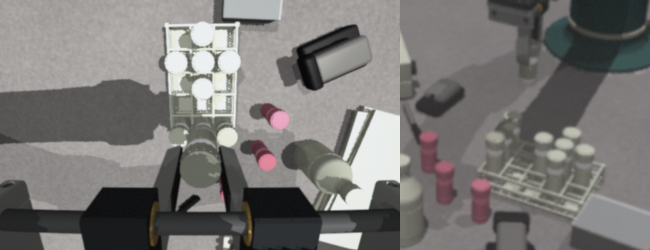

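Held: opening is 30.8 mm and all eight tall ones are still in place. Next, stand it on the bench.

Run:
```python
from geo import *
h=np.radians(58);H=np.array([np.cos(h),np.sin(h)]);S=.66*H
R=down(h)  # jaws radial or tangential
c=[]
for k in (0,90,180,270):
    q=robot.ik([*S,.2],down(h+np.radians(k))); 
    if q is not None: c.append((np.abs(np.array(q)-robot.get_state()['qpos']).max(),k,q))
c.sort(key=lambda x:x[0]);print([(round(x[0],2),x[1]) for x in c])
robot.move_ptp([*S,.2],down(h+np.radians(c[0][1])))
robot.move_linear([*S,.072],.15,threshold=15)
hit=robot.move_linear([*S,.058],.02,threshold=3)
s=robot.get_state();print('touch',hit,s['ee_pos'],s['force'])
robot.gripper_to(.05)
robot.move_linear([*S,.13],.12);robot.gripper_to(.05) if 0 else None
snap('wrist','w3.png');ci=info('wrist')
robot.move_linear([*S,.30],.3)
t=snap('top','t3.png')
print(robot.get_state()['time'],proj('top',[[*S,.072]]),proj('wrist',[[*S,.072]],ci))
for al in (10,15,20,25,30):
  a=np.radians(al);Z=np.array([0,0,1.]);H3=np.r_[H,0];z=np.cos(a)*H3-np.sin(a)*Z
  for sg in (1,-1):
    y=sg*np.cross(Z,H3);RR=np.c_[np.cross(y,z),y,z];g=np.r_[S,.042]-.013*z
    for p in (g,g-.09*z,g-.09*z+[0,0,.3]):
        q=robot.ik(p,RR);print(al,sg,None if q is None else np.round(q,2))
cv2.imwrite('pics/v3.png',np.hstack([cv2.resize(cv2.imread('pics/w3.png'),(400,300)),cv2.resize(cv2.imread('pics/t3.png')[240:440,0:266],(400,300))]))
```

```text
[(np.float64(0.32), 0), (np.float64(1.45), 270), (np.float64(1.5), 90), (np.float64(2.64), 180)]
touch True [0.34997629 0.56009044 0.06188459] [1.21559791 1.52169429 4.75469329]
11.7583 [[ 75.30853545 349.47558891]] [[322.0238991 262.5193145]]
10 1 [-2.01  1.51  0.88  2.35  2.76  1.39 -2.64]
10 1 [-1.    1.03 -0.12  2.51  3.07  1.79 -1.49]
10 1 [-1.12 -0.07 -0.01  2.57  2.97  0.76 -1.47]
10 -1 [-2.2   1.83  1.06  2.35  2.72  1.26  0.11]
10 -1 [-2.19  1.69  0.87  2.53  2.62  1.45  0.26]
10 -1 [-1.12 -0.07 -0.01  2.57  2.97  0.76  1.68]
15 1 [-1.96  1.38  0.88  2.37  2.91  1.35 -2.57]
15 1 [-0.12  1.32 -0.94  2.51  3.26  1.5  -0.57]
15 1 [-1.73 -0.21  0.55  2.53  2.76  0.57 -1.18]
15 -1 [-2.13  1.67  1.06  2.37  2.89  1.28  0.21]
15 -1 [-2.28  1.83  1.05  2.56  2.82  1.37 -0.  ]
15 -1 [-2.08 -0.31  0.84  2.54  2.61  0.61  2.18]
20 1 [-1.43  0.9   0.35  2.36  3.05  1.27 -1.87]
20 1 [-1.47  0.84  0.35  2.56  3.03  1.4  -1.87]
20 1 [-1.66 -0.26  0.47  2.46  2.54  0.4  -0.96]
20 -1 [-1.43  0.9   0.35  2.36  3.05  1.27  1.27]
20 -1 [-1.47  0.84  0.35  2.56  3.03  1.4   1.27]
20 -1 [-1.91 -0.31  0.67  2.47  2.4   0.45  2.36]
25 1 [-0.11  1.26 -1.1   2.32  2.94  1.18 -0.45]
25 1 [-0.1   1.1  -1.09  2.52  2.9   1.27 -0.59]
25 1 [-1.49 -0.26  0.32  2.39  2.23  0.24 -0.67]
25 -1 [-0.11  1.26 -1.1   2.32  2.94  1.18  2.69]
25 -1 [-0.1   1.1  -1.09  2.52  2.9   1.27  2.56]
25 -1 [-1.31 -0.24  0.16  2.39  2.37  0.2   2.31]
30 1 [-0.14  1.15 -1.09  2.3   2.79  1.09 -0.48]
30 1 [-0.13  0.92 -1.09  2.49  2.75  1.1  -0.67]
30 1 [-1.53 -0.27  0.35  2.32  1.45  0.2   0.11]
30 -1 [-0.14  1.15 -1.09  2.3   2.79  1.09  2.67]
30 -1 [-0.13  0.92 -1.09  2.49  2.75  1.1   2.47]
30 -1 None
```

View pics/v3.png

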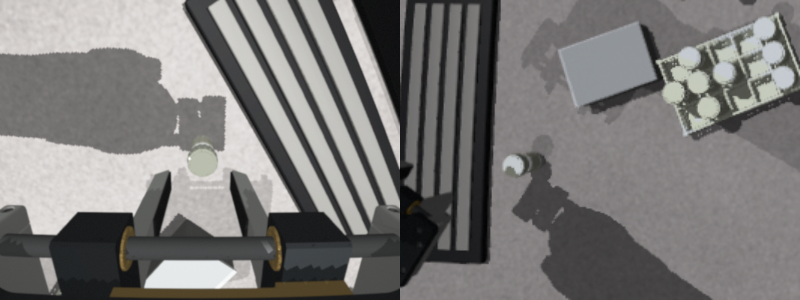

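The container stands upright at about (0.35, 0.56), released. Next I'll choose the roll sense using reachability at the mixer, then take it by the side.

```bash
cat >> geo.py <<'E'
AL=np.radians(20); DD=.014; ZG=.038; Zw=np.array([0,0,1.])
h=np.radians(58); H3=np.array([np.cos(h),np.sin(h),0]); S=.66*H3[:2]
def side(sg):
    z=np.cos(AL)*H3-np.sin(AL)*Zw; y=sg*np.cross(Zw,H3); return np.c_[np.cross(y,z),y,z]
_m=np.load('mixer.npz'); MR=_m['R']; MT=_m['t']
def lay(sg,ms):  # rotation carrying container axis (up) to ms*mixer x, tool mostly down
    m=ms*np.r_[MR[:,0],0]; A=np.c_[H3,Zw,np.cross(H3,Zw)]; B=np.c_[-Zw,m,np.cross(-Zw,m)]
    return B@A.T@side(sg)
def layTCP(sg,ms,x,y,z,mid=.036):  # container mid at mixer (x,y), axis height z
    R=lay(sg,ms); p=np.r_[MR@[x,y]+MT,z]; m=ms*np.r_[MR[:,0],0]
    return p+(ZG-mid)*m-DD*R[:,2], R
E
python3 - <<'E'
from geo import *
q0=robot.get_state()['qpos'];print(np.round(q0,2))
for sg in (1,-1):
  for p in (.10,.2):
    R=side(sg);g=np.r_[S,ZG]-DD*R[:,2];pre=g-.07*R[:,2]
    q=robot.ik(pre+[0,0,p],R);print('side',sg,p,None if q is None else np.round(q,2))
  for ms in (1,-1):
    for z in (.099,.2):
        p,R=layTCP(sg,ms,-.01,-.0148,z);q=robot.ik(p,R);print('lay',sg,ms,z,None if q is None else np.round(q,2))
E
```

```text
[-1.14  0.43  0.12  1.43 -0.05  1.29 -0.01]
side 1 0.1 [-1.25  0.46  0.14  2.56  3.05  1.09 -1.63]
side 1 0.2 [-1.62  0.13  0.53  2.54  3.06  0.73 -1.6 ]
lay 1 1 0.099 [-0.02  0.89  0.75  1.37 -0.52  1.46  1.86]
lay 1 1 0.2 [-0.09  0.85  0.92  1.3  -0.55  1.64  1.89]
lay 1 -1 0.099 [-0.02  0.44  0.47  1.99 -0.39  0.42 -1.35]
lay 1 -1 0.2 [-0.28  0.34  0.79  1.92 -0.37  0.65 -1.37]
side -1 0.1 [-0.14  0.78 -1.09  2.52  2.86  1.16  2.32]
side -1 0.2 [-0.09  0.25 -1.08  2.5   2.83  0.76  1.96]
lay -1 1 0.099 [-0.05  0.92  0.82  1.37 -0.57  1.47 -1.25]
lay -1 1 0.2 [-0.11  0.87  0.98  1.3  -0.6   1.66 -1.22]
lay -1 -1 0.099 [-0.22  0.51  0.74  2.   -0.69  0.48  2.04]
lay -1 -1 0.2 [-0.26  0.34  0.76  1.92 -0.35  0.65  1.75]
```

Run:
```python
from geo import *
R=side(1);g=np.r_[S,ZG]-DD*R[:,2];pre=g-.07*R[:,2]
robot.move_ptp(pre+[0,0,.2],R);s=robot.get_state();print(s['time'],np.round(s['qpos'],2))
robot.move_linear(pre,.15,threshold=15);s=robot.get_state();print(s['time'],np.round(s['qpos'],2),s['ee_pos'],pre)
snap('wrist','w4.png');snap('scene','s4.png')
ci=info('wrist');print(proj('wrist',[[*S,.0],[*S,.072],[*S,ZG]],ci),proj('scene',[[*S,.036]]))
a=cv2.resize(cv2.imread('pics/w4.png'),(400,300));u=proj('scene',[[*S,.036]])[0].astype(int);x0=min(max(u[0]-100,0),440)
b=cv2.resize(cv2.imread('pics/s4.png')[u[1]-100:u[1]+50,x0:x0+200],(400,300));cv2.imwrite('pics/v4.png',np.hstack([a,b]))
```

```text
14.4917 [-1.62  0.13  0.53  2.54  3.06  0.73 -1.6 ]
15.975 [-1.44  0.86  0.33  2.51  3.03  1.38 -1.86] [0.30797213 0.49290647 0.06737215] [0.30791797 0.49277176 0.06672969]
[[320.57584094 193.36601196]
 [320.65065762 295.56367226]
 [320.614953   246.88147399]] [[568.04721156 330.08434513]]
```

View pics/v4.png

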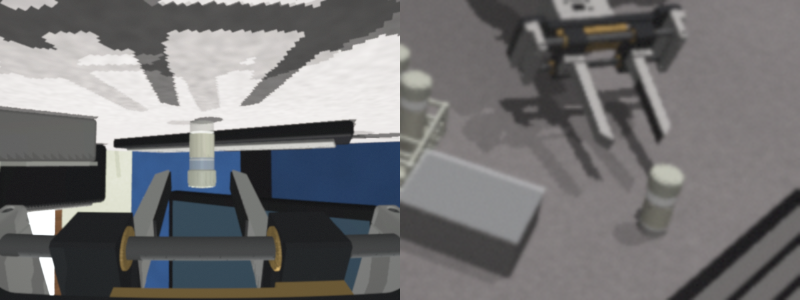

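It is centred between the fingers (both at about px 322). I'll grip it, lift it and go above the mixer.

Run:
```python
from geo import *
R=side(1);g=np.r_[S,ZG]-DD*R[:,2]
hit=robot.move_linear(g,.08,threshold=6);s=robot.get_state();print('hit',hit,s['ee_pos']-g)
robot.gripper_to(.018);s=robot.get_state();print('open',s['opening'],s['force'])
if not hit and s['opening']>.025:
    robot.move_linear(g+[0,0,.2],.18)
    p,RL=layTCP(1,-1,-.01,-.0148,.26);robot.move_ptp(p,RL)
    s=robot.get_state();print(s['time'],s['opening'],np.round(s['qpos'],2),s['ee_pos']-p)
    ci=info('wrist');snap('wrist','w5.png');snap('scene','s5.png')
    P=lambda x,y,z:np.r_[MR@[x,y]+MT,z]
    print('grooves x=-.1/.1',proj('wrist',[P(x,y,.09) for y in (-.033,0) for x in (-.1,.1)],ci).round(0).tolist(),'mid',proj('wrist',[P(-.01,-.0148,.26)],ci))
    a=cv2.resize(cv2.imread('pics/w5.png'),(480,360));b=cv2.resize(cv2.imread('pics/s5.png')[80:280,130:330],(320,320));b=cv2.copyMakeBorder(b,0,40,0,0,0)
    cv2.imwrite('pics/v5.png',np.hstack([a,b]))
```

```text
hit False [-1.77938001e-04 -3.96278287e-04 -9.21606303e-05]
open 0.0269382717359035 [ 0.87601469 -0.79563251 -0.27877675]
22.5083 0.027082706388723204 [ 1.12  0.31 -0.9   1.81  0.44  0.82 -2.03] [ 0.00010714  0.00046027 -0.00010748]
grooves x=-.1/.1 [[339.0, 367.0], [339.0, 164.0], [306.0, 367.0], [306.0, 164.0]] mid [[320.98803705 288.2592763 ]]
```

View pics/v5.png

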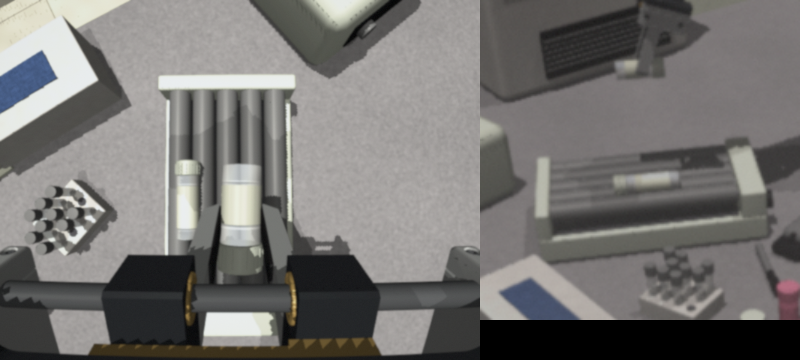

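Held horizontally over the mixer, with the resident to the left at px (187,200). Now I'll measure the roller positions in this picture.

Run:
```python
from geo import *
im=cv2.cvtColor(cv2.imread('pics/w5.png'),cv2.COLOR_BGR2GRAY);ci=info('wrist')
from scipy.signal import argrelmin
for r0,r1 in ((130,150),(150,175),(178,200)):
    p=cv2.GaussianBlur(im[r0:r1,210:400].mean(0).astype(np.float32)[None],(5,1),1)[0];m=argrelmin(p,order=6)[0]
    r=(r0+r1)/2;W=ray('wrist',[(210+i,r) for i in m],.075,ci)[:,:2]
    print(r,(m+210).tolist(),p[m].round().tolist(),((W-MT)@MR*1000).round(1).tolist())
c=np.r_[MR@[-.01,-.0148]+MT,.26];print(proj('wrist',[c],ci))
# container edges in image
for r in (225,245,265,285):print(r,[i for i in range(280,365) if abs(int(im[r,i+1])-int(im[r,i-1]))>35])
# far end-block inner edge
col=im[90:140,300:330].mean(1);k=90+int(np.argmin(np.diff(col)));print(k,((ray('wrist',[(315,k)],.089,ci)[:,:2]-MT)@MR*1000))
```

```text
140.0 [218, 228, 254, 286, 318, 350, 378, 389] [168.0, 127.0, 49.0, 50.0, 53.0, 50.0, 96.0, 112.0] [[130.5, 94.1], [130.4, 83.4], [130.3, 55.8], [130.2, 22.0], [130.2, -11.7], [130.2, -45.4], [130.3, -75.0], [130.4, -86.6]]
162.5 [217, 228, 254, 286, 318, 350, 378, 389] [165.0, 129.0, 45.0, 44.0, 42.0, 46.0, 98.0, 143.0] [[106.2, 94.5], [106.1, 82.9], [106.1, 55.4], [106.0, 21.8], [106.0, -11.8], [106.1, -45.3], [106.1, -74.7], [106.2, -86.3]]
189.0 [215, 228, 254, 286, 318, 350, 379, 389] [163.0, 115.0, 42.0, 42.0, 42.0, 44.0, 83.0, 145.0] [[78.0, 96.0], [77.9, 82.3], [77.9, 55.0], [77.9, 21.6], [77.9, -11.8], [77.9, -45.1], [78.0, -75.4], [78.0, -85.9]]
[[320.83362731 288.32685255]]
225 [288, 289, 297, 347, 348, 349]
245 [288, 289, 296, 347, 348, 353]
265 [288, 289, 295, 346, 347, 348]
285 [289, 290, 291, 293, 294, 295, 296, 346, 347, 348, 350, 351, 352]
117 [[149.6367693   -8.72164494]]
```

Run:
```python
from geo import *
from scipy.signal import argrelmin
p,R=layTCP(1,-1,-.004,-.0113,.26);robot.move_linear(p,.1)
p,R=layTCP(1,-1,-.004,-.0113,.125);robot.move_linear(p,.12,threshold=10)
ci=info('wrist');snap('wrist','w6.png');im=cv2.cvtColor(cv2.imread('pics/w6.png'),cv2.COLOR_BGR2GRAY)
for r0,r1 in ((110,125),(125,150),(150,175)):
    q=cv2.GaussianBlur(im[r0:r1,210:430].mean(0).astype(np.float32)[None],(5,1),1)[0];m=argrelmin(q,order=6)[0]
    W=ray('wrist',[(210+i,(r0+r1)/2) for i in m],.075,ci)[:,:2];print((m+210).tolist(),((W-MT)@MR*1000)[:,1].round(1).tolist())
print(robot.get_state()['time'],proj('wrist',[np.r_[MR@[-.004,-.0113]+MT,.125]],ci))
```

```text
[224, 272, 322, 370, 414, 426] [54.8, 21.8, -12.4, -45.2, -75.4, -83.7]
[223, 272, 322, 370, 414] [55.2, 21.6, -12.4, -45.0, -75.1]
[223, 272, 322, 371, 415] [54.8, 21.4, -12.4, -45.5, -75.4]
24.1833 [[320.25320691 289.07563731]]
```

View pics/w6.png

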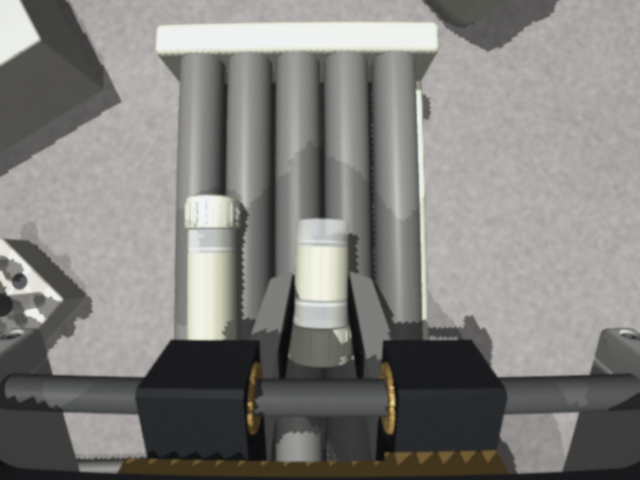

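Groove and container are both centred at px 322, so they are aligned. The resident's edge at 238 is well clear. Lower it.

Run:
```python
from geo import *
L=lambda z:layTCP(1,-1,-.004,-.0113,z)[0]
robot.move_linear(L(.106),.05,threshold=4)
hit=robot.move_linear(L(.0965),.012,threshold=4);s=robot.get_state();print(hit,(s['ee_pos']-L(.099)),s['force'])
robot.gripper_to(.046);robot.pause(.3);s=robot.get_state();print('rel',s['force'],s['opening'])
zt=s['tool_rot'][:,2] if hasattr(s['tool_rot'],'shape') else np.array(s['tool_rot'])[:,2]
robot.move_linear(s['ee_pos']-.08*zt,.08)
robot.move_linear(s['ee_pos']-.08*zt+[0,0,.12],.2)
snap('wrist','w7.png');snap('top','t7.png');print(robot.get_state()['time'])
a=cv2.resize(cv2.imread('pics/w7.png'),(480,360));b=cv2.resize(cv2.imread('pics/t7.png')[140:340,380:545],(297,360));cv2.imwrite('pics/v7.png',np.hstack([a,b]))
```

```text
True [ 0.00026431 -0.00033113  0.00400176] [ 0.3191262  -1.18334691  4.53313509]
rel [-0.33830833 -0.79810693 -0.47156909] 0.0461154914868271
27.9583
```

View pics/v7.png

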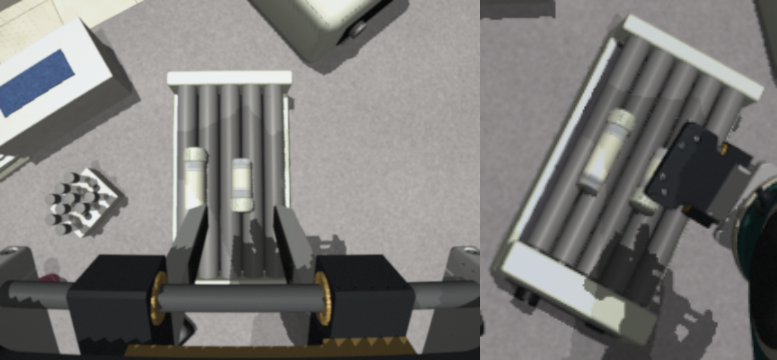

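The container lies in the groove beside the middle roller (px 241,185), one groove away from the resident and clear of both ends. One last bystander check, by comparing with the first scene picture.

Run:
```python
from geo import *
snap('scene','s8.png');a=cv2.imread('pics/scene0.png');b=cv2.imread('pics/s8.png')
cv2.imwrite('pics/v8.png',np.hstack([cv2.resize(x[150:350,110:480],(400,216)) for x in (a,b)]))
```

```text
(no output)
```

View pics/v8.png

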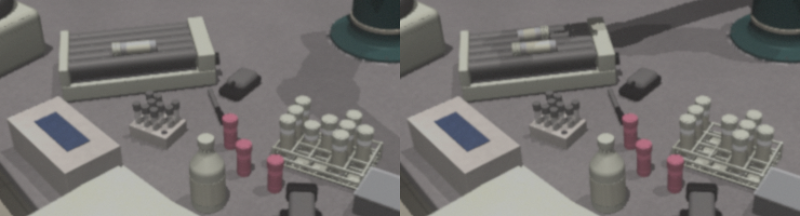

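The short container lies on the mixer at crop (533,34), parallel to the resident. The foam, pen, mouse, bottle, pink containers and the eight tall ones have not moved.

```bash
python3 -c "
from rig import robot
robot.sign_off();print(robot.get_state()['time'])"
```

```text
the job is handed in; nothing more can be done
the job is handed in; nothing more can be done
```

The short container is now lying on its side on the mixer, and I handed the job in at about 28 s of the 54 s allowed.

**What I did:**
- Gripped it by the cap, using the empty cells on either side of it, and lifted it out of the rack.
- Stood it upright on the bench and let go.
- Took it again by its side with the tool tilted 20°, and laid it in the groove next to the middle roller, on the side away from the resident.

**Last checks:**
- **Placement:** the wrist and top pictures show it settled in the groove, one empty groove away from the resident and well clear of the roller ends. The robot was touching nothing.
- **Other items:** the scene picture shows all eight tall containers still in the rack. The foam, pen, mouse, bottle, pink containers and resident are where they were.

**Disagreements:**
- **Groove position:** the top and wrist cameras differed by about 3–4 mm. I used the wrist view, where the groove and the container lined up.
- **Height at release:** contact on lowering came about 4 mm above the nominal axis height. The wider cap accounts for about 2 mm, so it probably settled by up to about 2 mm when released.

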